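# Set the sample mill three clicks off touch and close its split housing

## Task

Set the grinding gap of the sample mill: turn the adjustment ring on its deck clockwise until the burrs touch, then back it off exactly three clicks. Then close the split feed housing round the ring with the loose half shell that belongs to this mill: only that one slides down over both keys of the half still on the mill. Leave it sitting flat on the deck with the joint closed up.

Things in the scene. Friction and masses are not known exactly. Their poses are not given: they have to be found in the camera images.
- mill_seat (a point): Centre of the fixed sample mill's aluminium deck (196 x 226 mm, 120 mm above the bench), on the ring's axis, at deck level; z up. +x: back of the mill, with the fixed half shell on the deck and a motor behind (end 250 mm from the axis, 131 mm high). -x: front, with spout and a beaker. The loose half goes on the -x half of the deck, lowered straight down over the keys.
- ring_center (a point): Centre, half-way up, of the adjustment ring: round, ribbed dark steel, 56 mm across, 32 mm high, 14 to 46 mm above the deck. +x points to a small bright rib on its top. It turns about a vertical axis without rising. Clockwise from above closes the burrs, to a hard stop when they touch, 1.4 to 2.8 rad away at a ring angle that differs each time. 37 mm free space round it.
- click (a point): Point on the ring's axis at deck level, for the click mechanism inside: 16 clicks a turn, 22.5 degrees each. The ring settles by itself in the nearest click; the touch is itself a click position. Turning past a click takes up to 0.3 N m, so a clearly higher resistance (0.6 N m and more) is the burrs touching.
- upper_burr (a point): Burr face inside the mill, out of sight on the axis, moved by the ring: it rises above the lower burr by 0.25 mm a click, too little to read from this noisy pose. Feel for the touch at the ring instead.
- lower_burr (a point): The fixed burr face inside the mill, out of sight on the axis, 100 mm above the bench. Burrs touching: both faces at the same height. Three clicks off: 0.75 mm apart.
- narrow_key (a point): Foot, at deck level, of the narrow key of the fixed half shell, 87 mm in +y and 6 mm in -x from mill_seat. The fixed half is a seven-sided half-round aluminium wall, inner radius 66, outer 74 mm, 56 mm high, with an ear 30 mm wide at each end. From each ear's face an upright key, 30 mm high with a pointed top, stands out 13 mm towards -x. This one is 8 mm wide along y.
- wide_key (a point): Foot, at deck level, of the wide key of the fixed half shell, 87 mm in -y and 6 mm in -x from mill_seat: the same, but 16 mm wide along y.
- half_a_grip (a point): Grip point of a loose half shell standing upright on the bench (0.3 to 0.5 kg, aluminium): half-round seven-sided wall, inner radius 66, outer 74 mm, 56 mm high. The point lies in the middle of its arc, where wall and an outer boss are together 12.5 mm thick along x and flat over 28 mm along y, 38 mm above the underside, 75 mm in -x from its foot point. +z up; its ears are at +y and -y.
- half_a_foot (a point): Foot point of half_a: at underside level, midway between its ears (y +87 and -87 mm), on the wall's axis; axes as half_a_grip. Home, it coincides with mill_seat at the same yaw, with a 3 mm joint left between the ear faces. Each ear has an upright slot 14 mm deep, open to +x and at top and bottom. On half_a the slot at +y is 11 mm wide, the one at -y 19 mm wide.
- half_b_grip (a point): Grip point of the other loose half shell, on the bench at the other side of the mill; like half_a in all but its slots. Which half stands left or right varies.
- half_b_foot (a point): Foot point of half_b, as half_a_foot, but on half_b the slot at +y is 19 mm wide and the one at -y 11 mm wide.
Not all that is in view belongs to the job. What is shaped like the part that bears half_a_grip but red is not meant.

How it is judged:
On the way, in this order (a step that is already met when the one before it is completed fails the run):
1. the ring is closed until the burrs touch (z of upper_burr in the frame of lower_burr below 6e-05 m), for 0.1 s.
2. the ring is backed off three clicks (z of upper_burr in the frame of lower_burr between 0.00064 and 0.00086 m), for 0.3 s.
At the end, for the whole second after the job is handed in: The burr gap is three clicks (0.75 mm, within 0.44 of a click) and half_a stands home on the mill: its foot point within 4.5 mm along x, 3.5 mm along y and 3 mm in height of mill_seat, yaw within 0.06 rad, upright within 0.04 rad (all of step 2 and x of half_a_foot in the frame of mill_seat between -0.0045 and 0.0045 m and y of half_a_foot in the frame of mill_seat between -0.0035 and 0.0035 m and z of half_a_foot in the frame of mill_seat between -0.003 and 0.003 m and angle between the x axis of half_a_foot and the x axis of mill_seat, either way round below 0.06 rad and angle between half_a_foot's own z axis and vertical below 0.04 rad); the robot touches nothing.
It also fails if it takes over 72 s, if anything falls off the work surface, if the arm or the gripper's body presses on something with over 40 N, if the wrist force passes 120 N, or if a joint passes its speed limit or range.

## Robot

A 7-joint arm with a two-finger parallel gripper is mounted at the origin on the work surface. World frame = base frame: x ahead of the robot, y to its left, z up, the work surface at z = 0. Lengths are in m, angles in rad, forces in N, time in s.
With the tool pointing down it reaches from about 0.35 to 0.9 m from the base axis. Payload 8.1 kg.
Tool frame: the origin (TCP) lies on the centre line of the jaws, within the pads' length; the fingertips stand 19 mm ahead of it and the grasp point (between the pads) is the TCP (arm.tip_reach is the distance from the TCP to the fingertips, in m); z points along the fingers, y is the line along which they close (so a half turn about z gives the same grasp; the last joint's range is limited). The gripper opens to 92 mm and grips with 3 to 60 N. Pads are 19 mm wide; open, the fingers measure 130 mm over their backs; the gripper's body (75 mm by 190 mm) begins 47 mm behind the grasp point.
Start: joints at [-1.243, 0.434, 0.025, 1.573, -0.012, 1.134, -0.075], TCP at [0.261, 0.568, 0.218] pointing down, gripper open.
Joint ranges: [-2.62, 2.62], [-0.44, 2.09], [-1.27, 1.32], [0.08, 2.57], [-1.32, 4.46], [0.12, 2], [-2.74, 2.74]. Speed limits (rad/s): [2.22, 2.22, 3.01, 3.01, 3.14, 3.14, 3.14].

## Interface

Orientations are given as a rotation vector (axis times angle).
In Python, from cell import arm gives the robot as it stands.
- The arm moves only by the tool arm_command, never from a script. Its argument "targets" is a list that holds one entry, the list of rows, each a list of 6 numbers: the shift along the tool's x, y, z in m, then the turn, a rotation vector about the tool's x, y, z in rad. A call has 1 to 10 rows; each row shifts and turns the commanded pose from where the row before left it, along the tool's axes as they then stand; what a row does not reach is not made up. A row lasts 1/8 s, in which the tool goes at most 62.5 mm and 10.7 degrees, less where a joint would pass 70% of its speed; a pose out of reach is approached as far as the arm can. A call with a gripper value outside its range is refused whole. "jaw" is the finger opening in m, from 0 to 0.0918, set as the call begins (left out, the last holds). The fingers move at their own pace and stop on an object; "newtons" is the grip in N (left out, the last holds). Time passes only in rows, so rows that do not move let the fingers close. It gives the time, the measured TCP pose, the force, the opening and the grip force at its end, in the units of the state.
- arm.observe(): the state, without advancing time (a new reading comes with each control period).
- arm.get_image(name): name is "scene" or "top" or "wrist"; returns a dict with "pixels" (400x640x3 uint8, red, green, blue), "z_map" (400x640 float32, m along the optical axis (not along the pixel's ray), 0 where there is no reading), "fx", "fy", "cx", "cy" (pixels), "xyz" and "rotation" of the camera in the world; the wrist camera has in their place "T_tool_cam" (4x4, takes a point from camera to tool coordinates, whose origin is the TCP and whose axes are the flange's). Camera axes: x right, y down, z forward; pixel columns grow to the right and rows downward; lengths in m; the calibration is good to about 2 mm. A picture is of the moment at which its call begins: read the wrist's pose just before it.
- arm.sign_off(): hands the job in; it is judged then, once.
The state is a dict: "clock": time; "joints": joint angles; "dq": joint speeds; "joint_efforts": joint torques, N m; "position": TCP position; "ee_rot": TCP orientation; "force": force on the tool from outside, world axes, zero at the start; "ft_torque": the same for the moment, N m; "width": opening from 0.0 (shut) to 1.0 (fully open); "gripper_force": force on a finger pad.
Only numpy, scipy, OpenCV 4.12 (cv2) and the standard library are available. Lean on these libraries where they do the work, as an engineer would, in place of code of your own. Each camera call takes 0.05 s, during which the arm holds its last target. There are 200 camera calls.

## Working session

There is one attempt and no reset: what is moved stays moved. The work goes in short steps, Python scripts to look and compute and a tool call to move; the robot and the scene stay as the last step left them, time stands still between calls to the robot, and variables do not carry over. Pictures are saved under pics/ and viewed, at most 10 in all, crops included, and the job is handed in when it is done.

Besides the shell and the picture viewer there is one more tool, called as name(argument=value, ...) on one line, values as JSON. arm_command: Moves the arm, as the interface text tells. Its arguments: {"type":"object","properties":{"targets":{"type":"array","items":{"type":"array","items":{"type":"array","items":{"type":"number"}}}},"jaw":{"type":"number"},"newtons":{"type":"number"}},"required":["targets"]}

```bash
ls; mkdir -p pics; cat > h.py <<'E'
import numpy as np, cv2
from cell import arm
from scipy.spatial.transform import Rotation as R
def cam(n):
    s=arm.observe(); d=arm.get_image(n)
    if n=="wrist":
        T=np.eye(4);T[:3,:3]=R.from_rotvec(s["ee_rot"]).as_matrix();T[:3,3]=s["position"]
        T=T@np.array(d["T_tool_cam"]);d["xyz"]=T[:3,3];d["rotation"]=T[:3,:3]
    return d
def cloud(d):
    z=d["z_map"];v,u=np.indices(z.shape)
    p=np.stack([(u-d["cx"])/d["fx"]*z,(v-d["cy"])/d["fy"]*z,z],-1)
    P=p@np.array(d["rotation"]).T+np.array(d["xyz"]);P[z==0]=np.nan
    return P
def save(d,n): cv2.imwrite("pics/"+n,d["pixels"][...,::-1])
E
python3 - <<'E'
from h import *
print(arm.observe())
for n in ("top","scene"):
    d=cam(n);save(d,n+"0.png");np.savez(n+"0.npz",**{k:d[k] for k in d});print(n,d["xyz"],d["rotation"],d["fx"])
E
```

```text
pics
{'clock': 0.0, 'joints': array([-1.24260158,  0.43521907,  0.02496646,  1.57407153, -0.01159312,
        1.13401767, -0.07510017]), 'dq': array([-8.84124719e-04,  5.85833350e-06, -4.51145364e-04,  6.88672251e-05,
       -6.04543400e-04, -1.74950926e-03, -5.55821857e-06]), 'joint_efforts': array([-6.58333556e-04, -6.67824841e+01,  9.84962024e-01, -3.14456928e+01,
       -6.05185842e-02,  4.27580858e-02,  1.34254760e-04]), 'position': array([0.26082997, 0.56740021, 0.21695724]), 'ee_rot': array([-6.71522528e-01, -3.06878660e+00,  2.44873285e-03]), 'force': array([ 0.27096527, -0.49992859, -0.45960685]), 'ft_torque': array([ 0.06348631, -0.01531275,  0.00783961]), 'gripper_force': 0.0, 'width': 0.997485080142355}
top [ 0.27300093 -0.00220802  0.97296191] [-2.14185753  2.11191275 -0.20984212] 383.2509469787692
scene [1.03494709 0.61052066 0.93219264] [-0.99243237 -2.45076374  1.04518614] 403.9190547766718
```

```bash
sed -i 's/    return d$/    else: d["rotation"]=R.from_rotvec(d["rotation"]).as_matrix()\n    return d/' h.py
```

```text
(no output)
```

View pics/top0.png

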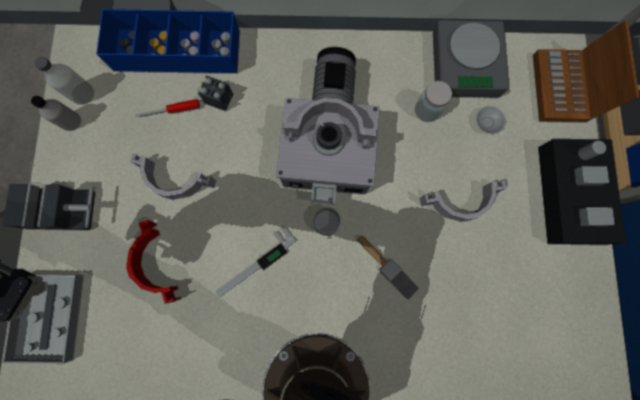

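View pics/scene0.png

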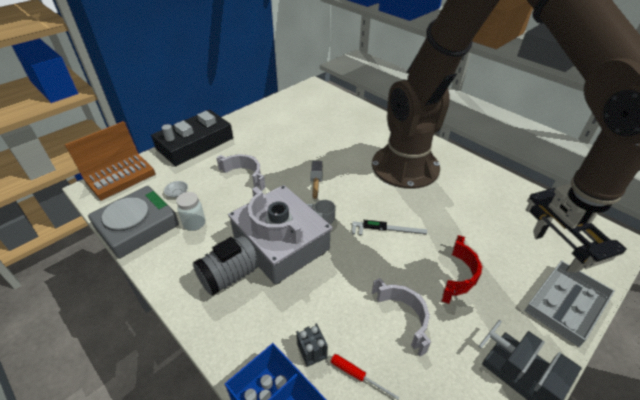

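```bash
python3 - <<'E'
from h import *
d=dict(np.load("top0.npz"));d["rotation"]=R.from_rotvec(d["rotation"]).as_matrix()
P=cloud(d);np.set_printoptions(precision=4,suppress=True)
def reg(u0,u1,v0,v1,z0,z1):
    m=np.zeros(P.shape[:2],bool);m[v0:v1,u0:u1]=1
    return m&(P[...,2]>z0)&(P[...,2]<z1)
for n,a in (("L",(125,222,145,205)),("R",(412,515,170,230))):
    m=reg(*a,0.045,0.065);q=P[m]
    print(n,len(q),"z",np.median(q[:,2]),"rect",cv2.minAreaRect(q[:,:2].astype(np.float32)))
m=reg(260,400,80,215,0.11,0.13);q=P[m];print("deck",len(q),np.median(q[:,2]),cv2.minAreaRect(q[:,:2].astype(np.float32)))
m=reg(260,400,80,215,0.168,0.185);q=P[m];print("fixedtop",len(q),np.median(q[:,2]),cv2.minAreaRect(q[:,:2].astype(np.float32)))
m=reg(310,350,115,160,0.155,0.172);q=P[m];print("ring",len(q),np.median(q[:,2]),q.mean(0),cv2.minEnclosingCircle(q[:,:2].astype(np.float32)))
im=d["pixels"][...,::-1]
c=[cv2.resize(im[y:y+60,x:x+100],None,fx=4,fy=4,interpolation=cv2.INTER_CUBIC) for x,y in ((125,145),(415,170),(280,90))]
c.append(cv2.resize(im[90:150,280:380],(400,240)))
cv2.imwrite("pics/crops.png",np.vstack([np.hstack(c[:2]),np.hstack([c[2],cv2.resize(im[145:205,280:380],(400,240))])]))
E
```

```text
L 621 z 0.0551620884890659 rect ((0.491244912147522, 0.3774600028991699), (0.2054665982723236, 0.07988270372152328), 74.71493530273438)
R 600 z 0.05437977504350988 rect ((0.4447990655899048, -0.3654404282569885), (0.08015837520360947, 0.20504970848560333), 11.23672103881836)
deck 6041 0.11934164906757605 ((0.6007921695709229, -0.02105581760406494), (0.22604332864284515, 0.2482539564371109), 85.47981262207031)
fixedtop 703 0.1748693964593373 ((0.6061359643936157, -0.02579304575920105), (0.20197227597236633, 0.09649933874607086), 75.37081146240234)
ring 503 0.16331816600754523 [ 0.5741 -0.0189  0.1633] ((0.5746591091156006, -0.019223608076572418), 0.02857016958296299)
```

View pics/crops.png

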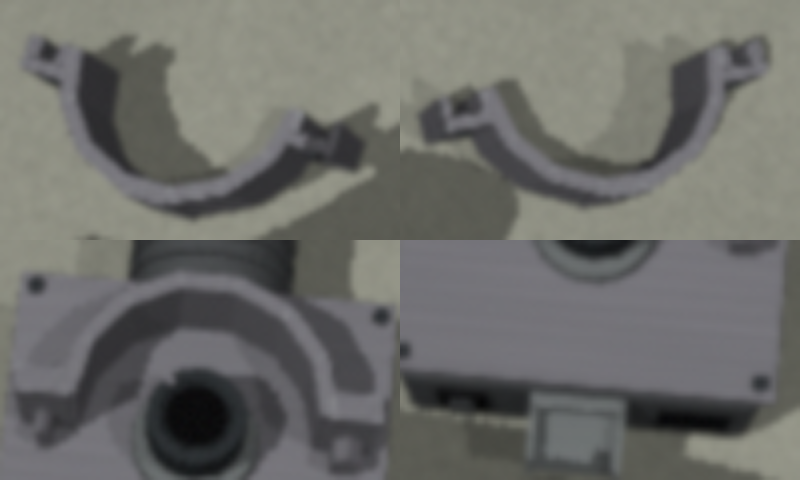

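```bash
cat >> h.py <<'E'
np.set_printoptions(precision=4,suppress=True)
def st():
    s=arm.observe();M=R.from_rotvec(s["ee_rot"]).as_matrix()
    print("t",round(s["clock"],2),"p",s["position"],"yawx",round(np.arctan2(M[1,0],M[0,0]),4),"tilt",M[:2,2],"q",s["joints"],"F",s["force"],"Tz",s["ft_torque"],"w",round(s["width"],3),s["gripper_force"])
    return s,M
def go(p,yaw=None):
    "tool-frame shift first, then the turn about tool z; yaw of tool x"
    s,M=st();print("shift(tool)",M.T@(np.array(p)-s["position"]))
    if yaw is not None:
        W=R.from_euler("z",yaw).as_matrix()@np.diag([1,-1,-1]);print("turn",R.from_matrix(M.T@W).as_rotvec())
E
python3 - <<'E'
from h import *
d=cam("wrist");print(np.array(d["T_tool_cam"]),d["fx"])
# half L tool y along half x (yaw -.267): tool x = yaw -.267+pi/2 or -pi/2
go([0.491-0.05,0.377,0.36],-.267-np.pi/2); 
E
```

```text
[[ 0.0012 -0.9611 -0.2761  0.0756]
 [ 1.      0.0014 -0.0007 -0.0006]
 [ 0.0011 -0.2761  0.9611 -0.1674]
 [ 0.      0.      0.      1.    ]] 337.4468265525587
t 0.15 p [0.2609 0.5675 0.2171] yawx 2.7107 tilt [-0.0004 -0.0011] q [-1.2426  0.435   0.025   1.5739 -0.0116  1.134  -0.0751] F [-0.233   0.4676  0.2883] Tz [ 0.0416 -0.0254  0.0626] w 1.0 0.0
shift(tool) [-0.2433 -0.098  -0.1427]
turn [-0.001  -0.001  -1.7347]
```

```bash
python3 - <<'E'
from h import *
go([0.48,0.36,0.30],1.304)
E
```

```text
t 0.15 p [0.2609 0.5675 0.2171] yawx 2.7107 tilt [-0.0004 -0.0011] q [-1.2426  0.435   0.025   1.5739 -0.0116  1.134  -0.0751] F [-0.233   0.4676  0.2883] Tz [ 0.0416 -0.0254  0.0626] w 1.0 0.0
shift(tool) [-0.2858 -0.0971 -0.0827]
turn [-0.0009  0.0009  1.4067]
```

arm_command(targets=[[[-0.036,-0.012,-0.02,0,0,0],[-0.05,-0.017,-0.0127,0,0,0],[-0.05,-0.017,-0.01,0,0,0],[-0.05,-0.017,-0.01,0,0,0],[-0.05,-0.017,-0.01,0,0,0],[-0.03,-0.01,-0.01,0,0,0],[-0.02,-0.007,-0.01,0,0,0],[0,0,0,0,0,0],[0,0,0,0,0,0]]])

```text
clock: 1.27
position: [0.4792, 0.3612, 0.2998]
ee_rot: [-0.669, -3.068, 0.0]
force: [0.6, 0.6, -0.9]
width: 0.998
gripper_force: 0.0
```

```bash
python3 - <<'E'
from h import *
d=cam("wrist");save(d,"w1.png");P=cloud(d);np.save("w1.npy",P)
m=(P[...,2]>0.045)&(P[...,2]<0.062)&(abs(P[...,0]-.49)<.11)&(abs(P[...,1]-.377)<.13)
q=P[m];print(len(q),np.median(q[:,2]),cv2.minAreaRect(q[:,:2].astype(np.float32)))
go([0.574,-0.019,0.30],1.54+1.9)
E
```

```text
2334 0.0562879623403896 ((0.452008992433548, 0.3876040577888489), (0.2043037861585617, 0.16129952669143677), 74.62810516357422)
t 1.32 p [0.4789 0.3614 0.2997] yawx 2.7127 tilt [-0.0014 -0.0001] q [-0.8245  0.3396  0.1254  1.5169 -0.0442  1.289   0.448 ] F [-0.3953  0.5056 -0.7133] Tz [-0.0176  0.0103 -0.0682] w 1.0 0.0
shift(tool) [-0.2447 -0.3065 -0.0004]
turn [-0.0002 -0.0014 -0.7273]
```

View pics/w1.png

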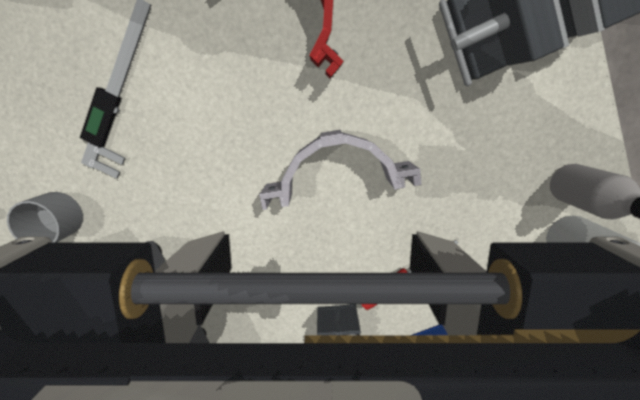

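arm_command(targets=[[[-0.02,-0.025,0,0,0,0],[-0.035,-0.045,0,0,0,0],[-0.036,-0.045,0,0,0,0],[-0.036,-0.045,0,0,0,0],[-0.036,-0.045,0,0,0,0],[-0.036,-0.045,0,0,0,0],[-0.026,-0.034,0,0,0,0],[-0.0197,-0.0225,0,0,0,0],[0,0,0,0,0,0],[0,0,0,0,0,0]]])

```text
clock: 2.58
position: [0.5744, -0.0184, 0.3]
ee_rot: [-0.668, -3.069, -0.001]
force: [-0.5, 0.5, -1.0]
width: 1.002
gripper_force: 0.0
```

```bash
python3 - <<'E'
from h import *
im=cv2.imread("pics/w1.png")
a=cv2.resize(im[170:220,250:300],(400,400),interpolation=cv2.INTER_CUBIC);b=cv2.resize(im[150:200,385:435],(400,400),interpolation=cv2.INTER_CUBIC)
d=cam("wrist");save(d,"w2.png");P=cloud(d);np.save("w2.npy",P);np.savez("w2.npz",**d)
cv2.imwrite("pics/v5.png",np.vstack([np.hstack([a,b])[:200+100],cv2.resize(d["pixels"][120:400,::,::-1],(800,300))]))
P1=np.load("w1.npy");m=(P1[...,2]>0.045)&(P1[...,2]<0.062)&(abs(P1[...,0]-.49)<.11)&(abs(P1[...,1]-.377)<.13)
m=(np.linalg.norm(im.astype(int).max(-1)[...,None]-im.astype(int).min(-1)[...,None],axis=-1)<40)&m
n,l,s,c=cv2.connectedComponentsWithStats(m.astype(np.uint8));k=1+np.argmax(s[1:,4]);q=P1[l==k];print(s[1:,4],cv2.minAreaRect(q[:,:2].astype(np.float32)),np.median(q[:,2]))
near=(abs(P[...,0]-.574)<.15)&(abs(P[...,1]+.019)<.15)
for nm,z0,z1 in (("deck",.115,.125),("ring",.159,.17),("shell",.172,.182)):
    m=near&(P[...,2]>z0)&(P[...,2]<z1);q=P[m];print(nm,len(q),np.median(q[:,2]),q.mean(0),cv2.minAreaRect(q[:,:2].astype(np.float32)))
st()
E
```

```text
[   1    4    4    1 2185    2    1] ((0.4912436902523041, 0.3768177032470703), (0.2043037861585617, 0.0799187645316124), 74.62810516357422) 0.05629115520576944
deck 27354 0.12048917794864455 [ 0.5511 -0.0113  0.1205] ((0.589022696018219, -0.021015994250774384), (0.22605037689208984, 0.22387197613716125), 85.50912475585938)
ring 3952 0.164362249882199 [ 0.5853 -0.0217  0.1646] ((0.5958665609359741, -0.015634208917617798), (0.09961828589439392, 0.1937635838985443), 12.573017120361328)
shell 3728 0.1763061061102949 [ 0.6123 -0.0182  0.1761] ((0.6152219176292419, -0.023259885609149933), (0.20393525063991547, 0.07912321388721466), 85.53939819335938)
t 2.62 p [ 0.5744 -0.0181  0.3001] yawx 2.7135 tilt [-0.0007  0.001 ] q [-0.2849  0.2966  0.3007  1.5902 -0.0918  1.2693  1.1735] F [-0.9017  0.2827 -0.0423] Tz [-0.0111  0.0264 -0.0816] w 1.003 0.0
```

View pics/v5.png

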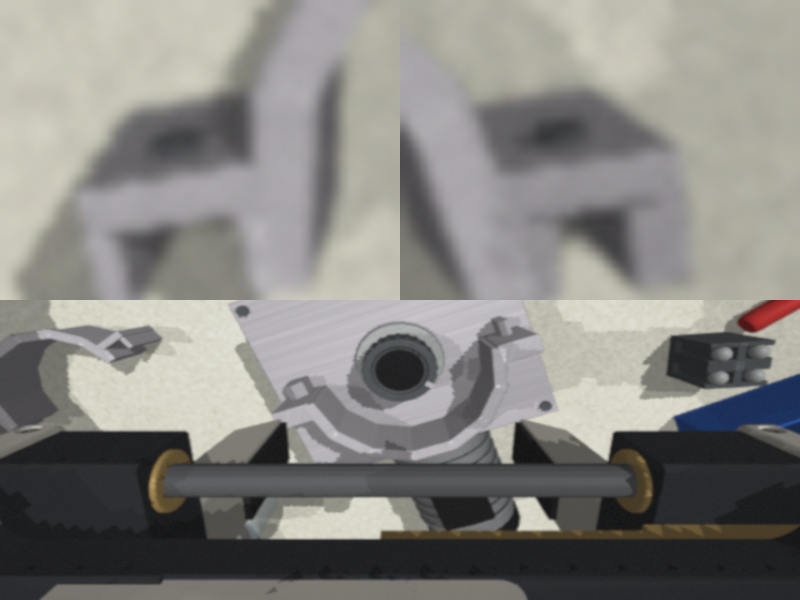

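```bash
python3 - <<'E'
from h import *
P=np.load("w2.npy");c=np.array([.5745,-.0195])
r=np.linalg.norm(P[...,:2]-c,axis=-1)
m=(r<.033)&(P[...,2]>.155)&(P[...,2]<.175);q=P[m];print(len(q),cv2.minEnclosingCircle(q[:,:2].astype(np.float32)),np.percentile(q[:,2],[5,50,95]))
for a in np.arange(.03,.056,.004):
    k=(r>a)&(r<a+.004)&(P[...,2]>.1)&(P[...,0]<.575);print(a,np.percentile(P[k][:,2],[10,50,90]))
go([.5745,-.0195,.156],1.54+1.95)
E
```

```text
2883 ((0.5751683115959167, -0.02002744749188423), 0.028989054262638092) [0.1621 0.1643 0.1673]
0.03 [0.3902 0.4112 0.4199]
0.034 [0.3889 0.4104 0.4182]
0.038000000000000006 [0.3883 0.4107 0.4181]
0.04200000000000001 [0.3117 0.4095 0.4181]
0.04600000000000001 [0.3219 0.3921 0.4178]
0.05000000000000002 [0.3172 0.3958 0.4178]
0.05400000000000002 [0.3194 0.3987 0.4175]
t 2.62 p [ 0.5744 -0.0181  0.3001] yawx 2.7135 tilt [-0.0007  0.001 ] q [-0.2849  0.2966  0.3007  1.5902 -0.0918  1.2693  1.1735] F [-0.9017  0.2827 -0.0423] Tz [-0.0111  0.0264 -0.0816] w 1.003 0.0
shift(tool) [-0.0008 -0.0013  0.1441]
turn [ 0.0009 -0.0008 -0.7765]
```

arm_command(targets=[[[-0.001,-0.0014,0.01,0,0,-0.13],[0,0,0.02,0,0,-0.156],[0,0,0.02,0,0,-0.156],[0,0,0.02,0,0,-0.156],[0,0,0.02,0,0,-0.13],[0,0,0.02,0,0,-0.05],[0,0,0.02,0,0,0],[0,0,0.014,0,0,0],[0,0,0,0,0,0]]], jaw=0.08)

```text
clock: 3.75
position: [0.5743, -0.0211, 0.1556]
ee_rot: [0.544, -3.092, -0.001]
force: [-0.7, 0.6, -0.5]
width: 0.875
gripper_force: 0.0
```

arm_command(targets=[[[0,0,0,0,0,0],[0,0,0,0,0,0],[0,0,0,0,0,0],[0,0,0,0,0,0]]], jaw=0.045, newtons=55)

```text
clock: 4.25
position: [0.5756, -0.0214, 0.1573]
ee_rot: [-0.543, 3.093, 0.001]
force: [-0.5, 2.3, 4.0]
width: 0.51
gripper_force: 2.3
```

```bash
python3 -c "
from h import *
st()"
```

```text
t 4.25 p [ 0.5756 -0.0214  0.1573] yawx -2.7941 tilt [0.0015 0.0009] q [-0.1526  0.4109  0.1335  1.7811 -0.0664  0.9524  1.9267] F [-0.4896  2.3129  4.0431] Tz [0.5822 0.2246 0.0292] w 0.51 2.2707182576414198
```

arm_command(targets=[[[0,0,0,0,0,0],[0,0,0,0,0,0],[0,0,0,0,0,0]]], jaw=0.02)

```text
clock: 4.62
position: [0.5756, -0.0213, 0.1573]
ee_rot: [-0.543, 3.093, 0.001]
force: [-1.0, 1.6, 5.8]
width: 0.237
gripper_force: 2.9
```

```bash
python3 -c "
from h import *
st()
d=cam('wrist');save(d,'w3.png')"
```

```text
t 4.62 p [ 0.5756 -0.0213  0.1573] yawx -2.7939 tilt [0.0016 0.001 ] q [-0.1526  0.411   0.1334  1.781  -0.0664  0.9522  1.9267] F [-0.9638  1.5776  5.7831] Tz [0.6775 0.2442 0.0041] w 0.237 2.8552012620821188
```

View pics/w3.png

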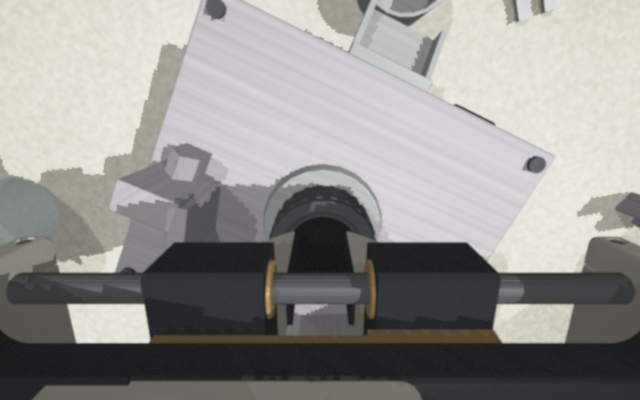

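```bash
python3 - <<'E'
from h import *
d=cam('wrist');P=cloud(d);print(arm.tip_reach)
s,M=st()
T=(P-s["position"])@M  # tool frame
for v in (175,190,200,210,220,230,240,250,260,270,300,315):
    print(v,' '.join("%d/%d"%(P[v,u,2]*1000,T[v,u,0]*1000) for u in range(255,396,10)))
E
```

```text
0.019
t 4.72 p [ 0.5757 -0.0213  0.1573] yawx -2.7939 tilt [0.0017 0.0009] q [-0.1526  0.411   0.1334  1.781  -0.0664  0.9522  1.9267] F [-1.4385  2.3555  5.1085] Tz [0.659  0.2224 0.0203] w 0.221 2.8518224813888082
175 120/30 120/30 121/31 120/30 128/32 131/33 130/33 130/33 131/33 130/33 123/31 120/30 120/30 119/30 121/31
190 120/21 119/21 126/22 130/24 129/23 143/27 144/27 144/27 146/28 137/25 130/24 128/23 120/21 120/21 120/21
200 121/15 121/14 129/17 130/17 154/24 160/26 163/27 165/28 162/27 160/26 148/23 130/17 129/17 119/14 121/15
210 120/8 125/9 130/11 155/19 166/23 166/23 166/23 166/23 167/23 166/23 164/22 146/16 130/11 119/7 119/7
220 120/1 129/4 154/13 165/17 167/18 163/17 163/16 163/17 162/16 163/17 165/17 166/18 129/4 119/1 119/1
230 118/-6 130/-1 165/12 166/12 163/11 163/11 163/11 163/11 164/11 163/11 162/11 165/12 130/-1 120/-5 120/-5
240 119/-12 120/-12 176/11 178/12 174/10 164/6 163/5 163/6 162/5 174/10 177/12 177/11 165/6 120/-12 119/-12
250 242/37 242/37 238/35 188/12 184/10 164/0 162/0 162/0 163/0 186/11 188/11 235/34 241/37 241/37 242/37
260 247/37 248/37 243/34 199/12 195/10 163/-5 163/-5 163/-5 163/-5 194/10 198/12 242/34 248/37 248/37 247/37
270 254/37 253/37 245/33 207/12 201/9 163/-11 162/-11 163/-11 164/-10 195/6 206/11 243/31 253/37 253/37 253/37
300 256/31 255/30 249/26 249/27 249/26 249/27 249/26 250/27 250/27 250/27 249/27 249/26 255/30 256/31 255/30
315 255/26 255/26 249/22 219/1 121/-68 120/-69 120/-69 121/-68 121/-68 121/-68 216/0 240/16 256/27 256/27 256/27
```

```bash
python3 - <<'E'
from h import *
P=np.load("w1.npy");M=R.from_euler("z",2.7127).as_matrix()@np.diag([1,-1,-1])
T=(P-[.4789,.3614,.2997])@M
m=(T[...,2]<.06)&(T[...,2]>-.2)
for v in range(225,345,8):
    print(v,' '.join("%d,%d,%d"%tuple(T[v,u]*1000) if m[v,u] else '-' for u in list(range(160,240,8))))
im=cv2.imread("pics/w3.png");cv2.imwrite("pics/c3.png",cv2.resize(im[150:350,230:420],(570,600),interpolation=cv2.INTER_CUBIC))
E
```

```text
225 - - - - - - - - - -
233 - - - - - - - 11,-52,-11 10,-48,-10 -
241 - - - - 11,-60,-21 11,-56,-21 11,-52,-22 11,-49,-21 10,-46,-19 -
249 - - - 11,-61,-30 11,-57,-30 11,-54,-29 12,-49,-31 9,-48,-26 6,-46,-19 -
257 - - 12,-60,-39 11,-57,-38 11,-54,-38 11,-51,-37 10,-48,-36 8,-46,-31 3,-46,-21 -
265 - 11,-61,-45 12,-57,-46 11,-54,-46 11,-51,-46 11,-48,-45 9,-46,-42 5,-46,-33 0,-46,-22 -
273 30,-42,-87 31,-40,-87 31,-38,-87 31,-36,-87 31,-34,-87 31,-31,-88 31,-30,-87 30,-28,-87 31,-25,-87 31,-23,-87
281 30,-41,-91 30,-39,-91 30,-37,-91 30,-35,-90 31,-32,-91 30,-31,-90 30,-29,-90 30,-27,-90 30,-25,-91 30,-22,-91
289 29,-40,-92 28,-39,-91 28,-37,-91 28,-35,-91 29,-32,-92 29,-30,-92 29,-28,-93 29,-26,-92 29,-24,-92 29,-22,-92
297 27,-40,-93 27,-38,-93 27,-36,-93 27,-35,-92 27,-33,-92 27,-30,-92 27,-28,-93 27,-26,-93 27,-24,-92 27,-22,-93
305 15,-49,-78 12,-48,-74 8,-48,-68 4,-49,-62 1,-48,-57 0,-46,-56 -5,-46,-47 - - -
313 14,-48,-80 10,-48,-75 6,-48,-70 2,-48,-64 -1,-48,-58 -3,-46,-56 -8,-46,-48 - - -
321 11,-48,-81 7,-48,-76 3,-49,-70 0,-48,-64 -4,-48,-59 -7,-47,-55 - - - -
329 8,-48,-80 4,-49,-75 1,-48,-71 -3,-48,-65 -8,-49,-58 - - - - -
337 6,-48,-81 3,-48,-77 -1,-48,-71 -6,-49,-65 - - - - - -
```

View pics/c3.png

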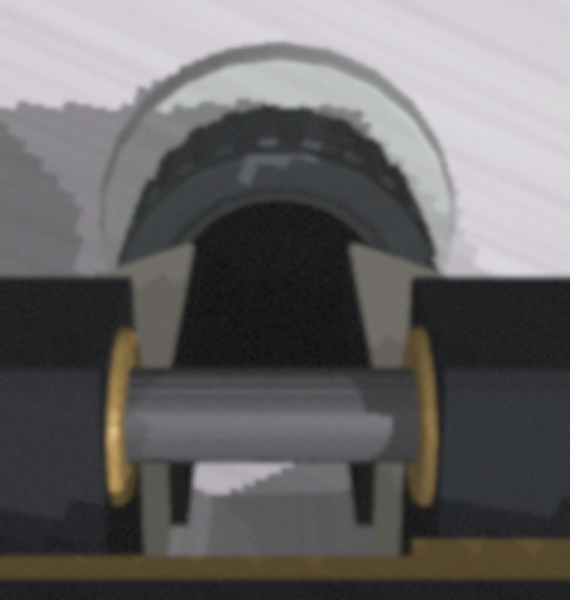

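arm_command(targets=[[[0,0,-0.015,0,0,0],[0,0,0,0,0,0],[0,0,0,0,0,0],[0,0,0,0,0,0],[0,0,0,0,0,0]]], jaw=0.08)

```text
clock: 5.35
position: [0.5748, -0.0221, 0.1711]
ee_rot: [0.542, -3.094, -0.0]
force: [0.3, -0.5, -0.1]
width: 0.721
gripper_force: 0.0
```

```bash
python3 - <<'E'
from h import *
d=cam('wrist');P=cloud(d);s=arm.observe()
for v in range(0,1):pass
c=np.array([.5748,-.0198]);r=np.linalg.norm(P[...,:2]-c,axis=-1)
v,u=np.indices(r.shape)
m=(r<.034)&(P[...,2]>.158)&(P[...,2]<.172)&(v<270);q=P[m];print(len(q),cv2.minEnclosingCircle(q[:,:2].astype(np.float32)))
go([.5748,-.0198,.130],-2.794)
E
```

```text
6678 ((0.5745219588279724, -0.020030386745929718), 0.028898043558001518)
t 5.4 p [ 0.5749 -0.0221  0.1712] yawx -2.7945 tilt [-0.0004 -0.    ] q [-0.1545  0.3965  0.1366  1.7651 -0.0631  0.9847  1.9245] F [ 0.4656  0.0674 -0.101 ] Tz [ 0.1163 -0.0239  0.0091] w 0.761 0.0
shift(tool) [-0.0007  0.0022  0.0412]
turn [ 0.0001 -0.0004 -0.0005]
```

arm_command(targets=[[[-0.0007,0.002,0,0,0,0],[0,0,0,0,0,0],[0,0,0.01,0,0,0],[0,0,0.011,0,0,0],[0,0,0.01,0,0,0],[0,0,0.01,0,0,0],[0,0,0,0,0,0]]])

```text
clock: 6.28
position: [0.5743, -0.02, 0.1294]
ee_rot: [0.542, -3.093, -0.0]
force: [0.9, 0.7, 0.5]
width: 0.872
gripper_force: 0.0
```

arm_command(targets=[[[0,0,0,0,0,0],[0,0,0,0,0,0],[0,0,0,0,0,0],[0,0,0,0,0,0],[0,0,0,0,0,0]]], jaw=0.04, newtons=55)

```text
clock: 6.9
position: [0.5753, -0.0202, 0.1308]
ee_rot: [-0.542, 3.094, -0.0]
force: [-0.4, -1.1, 3.1]
width: 0.601
gripper_force: 55.0
```

```bash
python3 -c "
from h import *
st()"
```

```text
t 6.9 p [ 0.5753 -0.0202  0.1308] yawx -2.7946 tilt [ 0.0009 -0.0002] q [-0.1518  0.4405  0.1294  1.8095 -0.0703  0.8952  1.9271] F [-0.3798 -1.1191  3.0599] Tz [-0.2312  0.0237  0.0186] w 0.601 55.000861287117004
```

arm_command(targets=[[[0,0,0,0,0,0.1],[0,0,0,0,0,0.13],[0,0,0,0,0,0.13],[0,0,0,0,0,0.13],[0,0,0,0,0,0.13],[0,0,0,0,0,0.13],[0,0,0,0,0,0.13],[0,0,0,0,0,0.13],[0,0,0,0,0,0.13],[0,0,0,0,0,0.1]]])

```text
clock: 8.15
position: [0.5758, -0.0192, 0.1309]
ee_rot: [1.36, 2.831, 0.002]
force: [0.5, 0.8, 2.1]
width: 0.599
gripper_force: 55.0
```

```bash
python3 -c "
from h import *
st()"
```

```text
t 8.15 p [ 0.5758 -0.0192  0.1309] yawx 2.2458 tilt [0.0016 0.0007] q [-0.3784  0.4628  0.4474  1.8285 -0.2493  0.9042  0.858 ] F [0.4731 0.8332 2.0659] Tz [ 0.2096 -0.3318  0.082 ] w 0.599 54.99771595001221
```

arm_command(targets=[[[0,0,0,0,0,0.07],[0,0,0,0,0,0.07],[0,0,0,0,0,0.06]]])

```text
clock: 8.52
position: [0.5759, -0.0192, 0.1308]
ee_rot: [1.633, 2.683, 0.002]
force: [0.6, 0.7, 2.8]
width: 0.6
gripper_force: 55.0
```

```bash
python3 -c "
from h import *
st()"
```

```text
t 8.53 p [ 0.5759 -0.0192  0.1308] yawx 2.0482 tilt [0.0018 0.0005] q [-0.4145  0.4703  0.5001  1.8313 -0.28    0.9083  0.6908] F [0.5904 0.6889 2.8237] Tz [ 0.1392 -0.3172  0.1656] w 0.6 55.00002980232239
```

arm_command(targets=[[[0,0,0,0,0,0.05],[0,0,0,0,0,0.05],[0,0,0,0,0,0.05]]])

```text
clock: 8.9
position: [0.576, -0.0191, 0.1309]
ee_rot: [1.829, 2.553, 0.003]
force: [1.6, 1.5, 2.2]
width: 0.602
gripper_force: 55.0
```

```bash
python3 -c "
from h import *
st()"
```

```text
t 8.9 p [ 0.576  -0.0191  0.1309] yawx 1.898 tilt [0.002  0.0008] q [-0.4416  0.4768  0.5404  1.8334 -0.3043  0.9121  0.5648] F [1.5996 1.469  2.1857] Tz [ 0.2248 -0.4982  0.1171] w 0.602 54.99917149543762
```

arm_command(targets=[[[0,0,0,0,0,0.05],[0,0,0,0,0,0.05],[0,0,0,0,0,0.05]]])

```text
clock: 9.28
position: [0.5761, -0.0191, 0.1308]
ee_rot: [2.015, 2.408, 0.003]
force: [2.8, 0.8, 2.1]
width: 0.599
gripper_force: 55.0
```

```bash
python3 -c "
from h import *
st()"
```

```text
t 9.28 p [ 0.5761 -0.0191  0.1308] yawx 1.748 tilt [0.0022 0.0008] q [-0.4686  0.4841  0.5811  1.8355 -0.329   0.9166  0.4394] F [2.7861 0.8414 2.0848] Tz [ 0.2516 -0.6536  0.0723] w 0.599 54.99872446060181
```

arm_command(targets=[[[0,0,0,0,0,0.05],[0,0,0,0,0,0.05],[0,0,0,0,0,0.05]]])

```text
clock: 9.65
position: [0.5763, -0.0191, 0.1309]
ee_rot: [2.19, 2.251, 0.003]
force: [3.4, 1.6, 0.9]
width: 0.602
gripper_force: 55.0
```

```bash
python3 -c "
from h import *
st()"
```

```text
t 9.65 p [ 0.5763 -0.0191  0.1309] yawx 1.5981 tilt [0.0024 0.0007] q [-0.4955  0.4923  0.6222  1.8374 -0.3542  0.9218  0.3147] F [3.429  1.6221 0.9144] Tz [ 0.2452 -0.6559  0.064 ] w 0.602 54.998794198036194
```

arm_command(targets=[[[0,0,0,0,0,0.05],[0,0,0,0,0,0.05],[0,0,0,0,0,0.05]]])

```text
clock: 10.02
position: [0.5764, -0.0191, 0.1309]
ee_rot: [2.352, 2.08, 0.004]
force: [4.2, 1.3, 1.2]
width: 0.598
gripper_force: 55.0
```

```bash
python3 -c "
from h import *
st()"
```

```text
t 10.03 p [ 0.5764 -0.0191  0.1309] yawx 1.4481 tilt [0.0026 0.0006] q [-0.522   0.5015  0.6636  1.8394 -0.3801  0.9277  0.1906] F [4.1568 1.3232 1.153 ] Tz [ 0.228  -0.7806  0.0991] w 0.598 54.99861538410187
```

arm_command(targets=[[[0,0,0,0,0,0.05],[0,0,0,0,0,0.05],[0,0,0,0,0,0.05]]])

```text
clock: 10.4
position: [0.5767, -0.0186, 0.1309]
ee_rot: [2.498, 1.903, 0.004]
force: [5.0, 5.4, 2.3]
width: 0.6
gripper_force: 55.0
```

```bash
python3 -c "
from h import *
st()"
```

```text
t 10.4 p [ 0.5767 -0.0186  0.1309] yawx 1.302 tilt [0.0028 0.0004] q [-0.5486  0.5116  0.7042  1.8408 -0.4058  0.9345  0.0692] F [4.9878 5.3888 2.2665] Tz [ 1.1164 -0.9953  2.0594] w 0.6 54.99972760677338
```

arm_command(targets=[[[0,0,0,0,0,0.05],[0,0,0,0,0,0.05],[0,0,0,0,0,0.05]]])

```text
clock: 10.78
position: [0.5783, -0.0151, 0.1311]
ee_rot: [-2.632, -1.716, -0.01]
force: [10.9, 9.7, -2.4]
width: 0.6
gripper_force: 55.0
```

```bash
python3 -c "
from h import *
st()"
```

```text
t 10.78 p [ 0.5783 -0.0151  0.1311] yawx 1.1554 tilt [0.0053 0.0035] q [-0.5757  0.5227  0.7427  1.8407 -0.4359  0.9417 -0.0533] F [10.8916  9.7236 -2.4401] Tz [ 1.9866 -2.0991  2.4943] w 0.6 54.997127652168274
```

arm_command(targets=[[[0,0,0,0,0,-0.02],[0,0,0,0,0,0]]])

```text
clock: 11.02
position: [0.5782, -0.0153, 0.1311]
ee_rot: [-2.616, -1.739, -0.011]
force: [9.0, 11.3, -0.1]
width: 0.601
gripper_force: 55.0
```

```bash
python3 -c "
from h import *
st()"
```

```text
t 11.03 p [ 0.5782 -0.0153  0.1311] yawx 1.1733 tilt [0.0053 0.0043] q [-0.5718  0.521   0.7375  1.8408 -0.4332  0.9408 -0.0376] F [ 9.0027 11.2586 -0.1485] Tz [ 2.3969 -1.8612  0.0918] w 0.601 55.00019967556
```

arm_command(targets=[[[0,0,0,0,0,-0.03],[0,0,0,0,0,0]]])

```text
clock: 11.28
position: [0.578, -0.0153, 0.1311]
ee_rot: [-2.589, -1.777, -0.011]
force: [8.5, 10.7, 0.0]
width: 0.603
gripper_force: 55.0
```

```bash
python3 -c "
from h import *
st()"
```

```text
t 11.28 p [ 0.578  -0.0153  0.1311] yawx 1.203 tilt [0.005  0.0047] q [-0.5665  0.5185  0.729   1.8407 -0.4279  0.9394 -0.0132] F [ 8.5    10.7342  0.0399] Tz [ 2.4256 -1.7909 -0.1679] w 0.603 55.00006020069122
```

arm_command(targets=[[[0,0,0,0,0,0.028],[0,0,0,0,0,0]]])

```text
clock: 11.52
position: [0.5782, -0.0153, 0.1311]
ee_rot: [-2.615, -1.74, -0.011]
force: [9.7, 11.4, 0.4]
width: 0.604
gripper_force: 55.0
```

arm_command(targets=[[[0,0,0,0,0,0],[0,0,0,0,0,0],[0,0,0,0,0,0]]], jaw=0.075)

```text
clock: 11.9
position: [0.5746, -0.0203, 0.1302]
ee_rot: [-2.619, -1.735, 0.001]
force: [-0.4, 0.7, -0.1]
width: 0.812
gripper_force: 0.0
```

```bash
python3 - <<'E'
from h import *
d=cam('wrist');P=cloud(d);save(d,"w4.png")
c=np.array([.5747,-.0199]);r=np.linalg.norm(P[...,:2]-c,axis=-1)
v,u=np.indices(r.shape)
m=(r<.034)&(P[...,2]>.158)&(P[...,2]<.172);q=P[m];print(len(q),cv2.minEnclosingCircle(q[:,:2].astype(np.float32)))
# bright rib on top
g=d["pixels"].min(-1);b=m&(g>np.percentile(g[m],98));w=P[b]-[*c,0];print(b.sum(),g[m].mean(),g[b].min(),np.median(np.arctan2(w[:,1],w[:,0])),np.median(np.hypot(w[:,0],w[:,1])),np.median(u[b]),np.median(v[b]))
go([*c,.130])
E
```

```text
8529 ((0.5753412842750549, -0.020112868398427963), 0.028989089652895927)
171 57.56348927189588 104 -1.4580181042363491 0.026495896483002997 350.0 322.0
t 11.95 p [ 0.5746 -0.0203  0.1302] yawx 1.1701 tilt [-0.0006 -0.0002] q [-0.5693  0.5212  0.7415  1.845  -0.4284  0.9424 -0.0362] F [-0.5105  0.3478 -1.137 ] Tz [-0.101   0.0804 -0.0071] w 0.808 0.0
shift(tool) [ 0.0004 -0.0001  0.0002]
```

arm_command(targets=[[[0,0,0,0,0,0],[0,0,0,0,0,0],[0,0,0,0,0,0],[0,0,0,0,0,0]]], jaw=0.04)

```text
clock: 12.45
position: [0.5759, -0.0204, 0.1307]
ee_rot: [2.618, 1.735, 0.002]
force: [4.9, -1.9, -3.3]
width: 0.601
gripper_force: 55.0
```

```bash
python3 -c "
from h import *
st()"
```

```text
t 12.45 p [ 0.5759 -0.0204  0.1307] yawx 1.1705 tilt [ 0.0017 -0.0007] q [-0.5694  0.5212  0.7416  1.8437 -0.4285  0.9412 -0.0362] F [ 4.8873 -1.8846 -3.3044] Tz [-0.4847 -0.8725 -0.0433] w 0.601 54.975703954696655
```

arm_command(targets=[[[0,0,0,0,0,0.012],[0,0,0,0,0,0]]])

```text
clock: 12.7
position: [0.5759, -0.0204, 0.1306]
ee_rot: [2.627, 1.72, 0.001]
force: [5.2, -3.1, -3.1]
width: 0.601
gripper_force: 55.0
```

```bash
python3 -c "
from h import *
st()"
```

```text
t 12.7 p [ 0.5759 -0.0204  0.1306] yawx 1.1591 tilt [ 0.0016 -0.0009] q [-0.5716  0.5222  0.7449  1.8437 -0.4304  0.9419 -0.0458] F [ 5.1722 -3.1476 -3.1062] Tz [-0.5584 -0.8595  0.4134] w 0.601 54.97650861740112
```

arm_command(targets=[[[0,0,0,0,0,-0.1],[0,0,0,0,0,-0.13],[0,0,0,0,0,-0.13],[0,0,0,0,0,-0.13],[0,0,0,0,0,-0.13],[0,0,0,0,0,-0.13],[0,0,0,0,0,-0.13],[0,0,0,0,0,-0.13],[0,0,0,0,0,-0.1],[0,0,0,0,0,-0.08]]])

```text
clock: 13.95
position: [0.5764, -0.0204, 0.1307]
ee_rot: [1.208, 2.897, 0.001]
force: [6.6, -1.6, -4.5]
width: 0.605
gripper_force: 55.0
```

arm_command(targets=[[[0,0,0,0,0,0],[0,0,0,0,0,0]]])

```text
clock: 14.2
position: [0.5764, -0.0204, 0.1307]
ee_rot: [1.212, 2.895, 0.001]
force: [6.8, -2.1, -5.0]
width: 0.602
gripper_force: 55.0
```

```bash
python3 -c "
from h import *
st()"
```

```text
t 14.2 p [ 0.5764 -0.0204  0.1307] yawx 2.3488 tilt [ 0.0027 -0.0007] q [-0.3571  0.4599  0.4184  1.8264 -0.2313  0.9007  0.9448] F [ 6.8159 -2.0963 -4.966 ] Tz [-0.4795 -1.3825  0.0865] w 0.602 54.973593950271606
```

arm_command(targets=[[[0,0,0,0,0,0],[0,0,0,0,0,0],[0,0,0,0,0,0]]], jaw=0.08)

```text
clock: 14.58
position: [0.5746, -0.0199, 0.1304]
ee_rot: [-1.213, -2.897, 0.0]
force: [-0.1, 0.2, 0.6]
width: 0.856
gripper_force: 0.0
```

```bash
python3 - <<'E'
from h import *
d=cam('wrist');P=cloud(d);save(d,"w5.png")
c=np.array([.5747,-.0199])
for nm,d,P in (("now",d,P),):
    r=np.linalg.norm(P[...,:2]-c,axis=-1);m=(r<.034)&(P[...,2]>.158)&(P[...,2]<.172)
    g=d["pixels"].min(-1);v,u=np.indices(r.shape)
    for pc in (98,99.3):
        b=m&(g>np.percentile(g[m],pc));n,l,s,ce=cv2.connectedComponentsWithStats(b.astype(np.uint8))
        for k in range(1,n):
            if s[k,4]>12:
                w=(P[l==k]-[*c,0]).mean(0);print(pc,s[k,4],ce[k],"ang",np.arctan2(w[1],w[0]),"r",np.hypot(w[0],w[1]))
st()
a=cv2.imread("pics/w4.png")[180:380,220:420];b=cv2.imread("pics/w5.png")[180:380,220:420]
cv2.imwrite("pics/rib.png",cv2.resize(np.hstack([a,b]),(800,400)))
E
```

```text
98 114 [350.2368 325.9298] ang -0.2802390286862548 r 0.02549354667609416
99.3 48 [351.1458 328.7917] ang -0.2927008201043151 r 0.026992320894741236
t 14.62 p [ 0.5746 -0.0198  0.1304] yawx 2.3487 tilt [-0.0006  0.0002] q [-0.3575  0.4594  0.4181  1.828  -0.2316  0.9028  0.9446] F [ 0.5824 -0.8332  0.1523] Tz [-0.0553  0.0393 -0.006 ] w 0.866 0.0
```

View pics/rib.png

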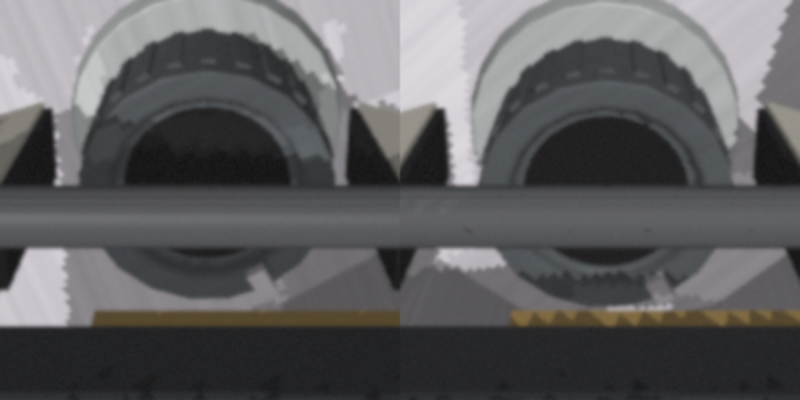

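```bash
python3 - <<'E'
from h import *
go([.4588,.3857,.20],1.3026)
E
```

```text
t 14.62 p [ 0.5746 -0.0198  0.1304] yawx 2.3487 tilt [-0.0006  0.0002] q [-0.3575  0.4594  0.4181  1.828  -0.2316  0.9028  0.9446] F [ 0.5824 -0.8332  0.1523] Tz [-0.0553  0.0393 -0.006 ] w 0.866 0.0
shift(tool) [ 0.3702  0.2021 -0.0695]
turn [-0.0005 -0.0003  1.0461]
```

arm_command(targets=[[[0,0,-0.02,0,0,0],[0,0,-0.04,0,0,0],[0,0,-0.04,0,0,0],[0,0,-0.02,0,0,0]]])

```text
clock: 15.12
position: [0.5756, -0.0201, 0.2527]
ee_rot: [1.213, 2.896, 0.002]
force: [-0.1, -0.2, -1.1]
width: 0.875
gripper_force: 0.0
```

arm_command(targets=[[[0.02,0.011,0,0,0,0],[0.04,0.022,0,0,0,0],[0.045,0.0245,0,0,0,0],[0.045,0.0245,0,0,0,0],[0.045,0.0245,0,0,0,0],[0.045,0.0245,0,0,0,0],[0.045,0.0245,0,0,0,0],[0.045,0.0245,0,0,0,0],[0.03,0.0165,0,0,0,0],[0.0102,0.0056,0,0,0,0]]])

```text
clock: 16.38
position: [0.4577, 0.3879, 0.25]
ee_rot: [-1.208, -2.899, 0.0]
force: [0.5, -0.0, -0.3]
width: 0.872
gripper_force: 0.0
```

arm_command(targets=[[[0,0,0,0,0,0.12],[0,0,0.01,0,0,0.17],[0,0,0.01,0,0,0.17],[0,0,0.01,0,0,0.17],[0,0,0.01,0,0,0.17],[0,0,0.01,0,0,0.15],[0,0,0,0,0,0.096],[0,0,0,0,0,0]]], jaw=0.05)

```text
clock: 17.38
position: [0.4597, 0.3844, 0.2005]
ee_rot: [2.499, 1.903, -0.0]
force: [-1.2, -0.2, 0.3]
width: 0.547
gripper_force: 0.0
```

```bash
python3 - <<'E'
from h import *
s,M=st();d=cam('wrist');P=cloud(d);save(d,"w6.png");im=d["pixels"].astype(int)
m=(P[...,2]>0.045)&(P[...,2]<0.065)&(abs(P[...,0]-.49)<.11)&(abs(P[...,1]-.377)<.13)&(im.max(-1)-im.min(-1)<40)
n,l,st_,c=cv2.connectedComponentsWithStats(m.astype(np.uint8));k=1+np.argsort(st_[1:,4])[::-1][:3]
for i in k:
    q=P[l==i];print(st_[i],cv2.minAreaRect(q[:,:2].astype(np.float32)),np.median(q[:,2]))
g=np.array([.4588,.3857]);m2=m&(np.linalg.norm(P[...,:2]-g,axis=-1)<.03);ax=np.array([np.cos(-.268),np.sin(-.268)])
q=P[m2][:,:2]-g;a=q@ax;b=q@[-ax[1],ax[0]];k=abs(b)<.012;print("wall along x",np.percentile(a[k],[2,50,98]),k.sum())
go([*g,.014],1.3026)
E
```

```text
t 17.38 p [0.4597 0.3844 0.2005] yawx 1.3019 tilt [ 0.0002 -0.0007] q [-1.1593  0.4354  0.535   1.6932 -0.2454  1.0808 -0.8177] F [-1.1545 -0.1578  0.2784] Tz [-0.0813  0.1086 -0.0635] w 0.547 0.0
[ 314   65   91  185 3166] ((0.4929667115211487, 0.39624863862991333), (0.1755884289741516, 0.06888391822576523), 65.13099670410156) 0.05638433473821683
[242 167   4   5   6] ((0.39084696769714355, 0.4131300747394562), (0.002248570555821061, 0.0006473208195529878), 48.676544189453125) 0.0522046985694847
[374  82   2   3   4] ((0.5297349691390991, 0.4563707411289215), (0.0007435963489115238, 0.001975075574591756), 13.44219970703125) 0.04521230962453651
wall along x [-0.0058 -0.0001  0.0056] 322
t 17.43 p [0.4597 0.3846 0.2006] yawx 1.3036 tilt [ 0.0003 -0.0004] q [-1.1591  0.4353  0.5344  1.6929 -0.2453  1.0807 -0.8165] F [ 0.1751  0.3508 -0.2125] Tz [-0.1042  0.1062  0.022 ] w 0.543 0.0
shift(tool) [ 0.0009 -0.0012  0.1866]
turn [0.0004 0.0003 0.001 ]
```

arm_command(targets=[[[0.0009,-0.0012,0.02,0,0,0],[0,0,0.03,0,0,0],[0,0,0.03,0,0,0],[0,0,0.03,0,0,0],[0,0,0.03,0,0,0],[0,0,0.025,0,0,0],[0,0,0.015,0,0,0],[0,0,0.0066,0,0,0],[0,0,0,0,0,0]]])

```text
clock: 18.55
position: [0.4585, 0.3868, 0.0141]
ee_rot: [-2.498, -1.905, -0.0]
force: [-0.4, -0.8, 0.0]
width: 0.544
gripper_force: 0.0
```

arm_command(targets=[[[0,0,0,0,0,0],[0,0,0,0,0,0],[0,0,0,0,0,0],[0,0,0,0,0,0],[0,0,0,0,0,0]]], jaw=0.0, newtons=45)

```text
clock: 19.18
position: [0.4586, 0.3869, 0.014]
ee_rot: [2.498, 1.904, 0.001]
force: [0.9, -0.7, 0.8]
width: 0.133
gripper_force: 45.0
```

```bash
python3 -c "
from h import *
st()"
```

```text
t 19.18 p [0.4586 0.3869 0.014 ] yawx 1.3026 tilt [0.0007 0.0003] q [-1.073   0.6568  0.417   1.8558 -0.3892  0.7092 -0.7023] F [ 0.8547 -0.6796  0.8496] Tz [-0.1157 -0.1307  0.0118] w 0.133 45.00012159347534
```

arm_command(targets=[[[0,0,-0.01,0,0,0],[0,0,-0.02,0,0,0],[0,0,-0.04,0,0,0],[0,0,-0.04,0,0,0],[0,0,-0.04,0,0,-0.05],[0,0,-0.04,0,0,-0.06],[0,0,-0.03,0,0,-0.06],[0,0,-0.016,0,0,-0.02],[0,0,0,0,0,0]]])

```text
clock: 20.3
position: [0.4583, 0.3869, 0.2503]
ee_rot: [-2.307, -2.132, -0.002]
force: [-1.0, -0.7, -5.0]
width: 0.134
gripper_force: 45.0
```

```bash
python3 - <<'E'
from h import *
go([.4996,-.0132,.25],1.493)
E
```

```text
t 20.3 p [0.4583 0.3869 0.2503] yawx 1.4919 tilt [0.0005 0.0009] q [-1.146   0.388   0.5056  1.6218 -0.1997  1.1825 -0.675 ] F [-0.9922 -0.6571 -5.0212] Tz [-0.0844  0.2229  0.003 ] w 0.134 44.99894142150879
shift(tool) [-0.3956  0.0727 -0.    ]
turn [ 0.0005 -0.0009 -0.0011]
```

arm_command(targets=[[[-0.02,0.004,0,0,0,0],[-0.04,0.007,0,0,0,0],[-0.05,0.009,0,0,0,0],[-0.05,0.009,0,0,0,0],[-0.05,0.009,0,0,0,0],[-0.05,0.009,0,0,0,0],[-0.05,0.009,0,0,0,0],[-0.045,0.008,0,0,0,0],[-0.03,0.006,0,0,0,0],[-0.0106,0.0027,0,0,0,0]]])

```text
clock: 21.55
position: [0.4985, -0.0165, 0.2488]
ee_rot: [-2.311, -2.127, 0.003]
force: [0.3, -0.2, -4.6]
width: 0.133
gripper_force: 45.0
```

arm_command(targets=[[[0,0,0.01,0,0,0],[0,0,0.02,0,0,0],[0,0,0.02,0,0,0],[0,0,0,0,0,0],[0,0,0,0,0,0]]])

```text
clock: 22.18
position: [0.4999, -0.0125, 0.1999]
ee_rot: [-2.305, -2.134, 0.0]
force: [-0.1, 0.5, -4.0]
width: 0.135
gripper_force: 45.0
```

```bash
python3 - <<'E'
from h import *
go([.4996,-.0132,.20],1.493)
d=cam('wrist');save(d,"w7.png");P=cloud(d)
c=np.array([.5747,-.0199]);a=-.0778;A=np.array([[np.cos(a),np.sin(a)],[-np.sin(a),np.cos(a)]])
L=(P[...,:2]-c)@A.T
def show(n,z0,z1,x0,x1,y0,y1):
    m=(P[...,2]>z0)&(P[...,2]<z1)&(L[...,0]>x0)&(L[...,0]<x1)&(L[...,1]>y0)&(L[...,1]<y1);q=L[m]
    if len(q)>5: print(n,len(q),"z",np.median(P[m][:,2]),"x",np.percentile(q[:,0],[1,50,99]),"y",np.percentile(q[:,1],[1,50,99]))
show("loose ear+y",.232,.252,-.05,.01,.06,.12)
show("loose ear-y",.232,.252,-.05,.01,-.12,-.06)
show("fixed ear+y",.17,.183,-.01,.05,.06,.12)
show("fixed ear-y",.17,.183,-.01,.05,-.12,-.06)
show("key+y",.13,.155,-.03,.0,.06,.12)
show("key-y",.13,.155,-.03,.0,-.12,-.06)
cv2.imwrite("pics/v9.png",cv2.resize(d["pixels"][...,::-1],(800,500),interpolation=cv2.INTER_CUBIC))
E
```

```text
t 22.18 p [ 0.4999 -0.0125  0.1999] yawx 1.4937 tilt [-0.0001  0.0001] q [-0.6085  0.2755  0.6642  1.9347 -0.2011  0.9973  0.0702] F [-0.1051  0.5162 -3.9909] Tz [-0.0999  0.1621 -0.034 ] w 0.135 44.99899506568909
shift(tool) [-0.0007 -0.0003 -0.0001]
turn [-0.0001 -0.      0.0007]
loose ear+y 8333 z 0.24206502685484765 x [-0.0469 -0.0203 -0.0034] y [0.0607 0.079  0.1021]
fixed ear+y 474 z 0.17636090311818486 x [0.014  0.036  0.0477] y [0.0601 0.0642 0.0972]
fixed ear-y 448 z 0.1763194624981429 x [0.0256 0.0336 0.0481] y [-0.072  -0.0639 -0.0601]
key+y 69 z 0.13697581174569975 x [-0.0122 -0.0117 -0.0114] y [0.0827 0.0866 0.0905]
```

View pics/v9.png

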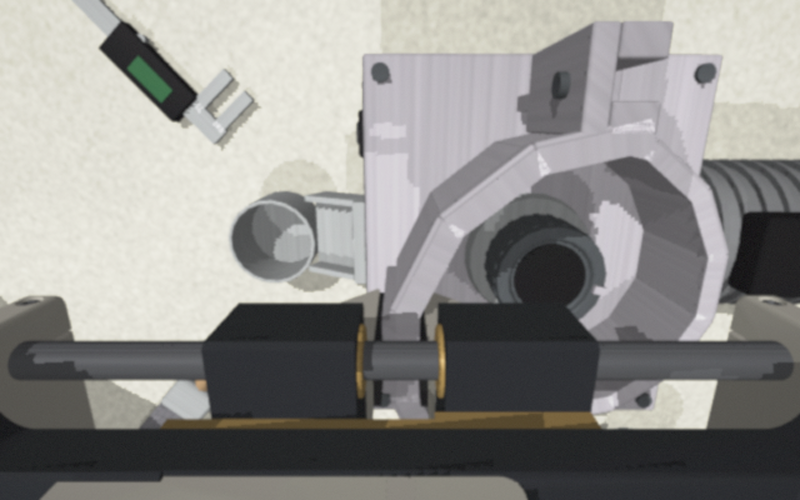

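```bash
python3 - <<'E'
from h import *
d=cam('wrist');P=cloud(d)
c=np.array([.5747,-.0199]);a=-.0778;A=np.array([[np.cos(a),np.sin(a)],[-np.sin(a),np.cos(a)]])
L=(P[...,:2]-c)@A.T
m=(P[...,2]>.239)&(P[...,2]<.246)&(L[...,1]>.066)&(L[...,1]<.11)&(L[...,0]>-.03)
q=L[m];H,_,_=np.histogram2d(q[:,1],q[:,0],bins=[np.arange(.070,.107,.001),np.arange(-.026,.004,.002)]);print(H.astype(int))
E
```

```text
[[17 16 17 15 15 20 17 14 17 20 14 12  0  0]
 [17 17 16 15 18 16 17 15 21 13 17  3  0  0]
 [16 16 13 15 15 13 12 13  8 13 18  4  0  0]
 [18 11 15 13 13 18 13 19 16 16 16 10  0  0]
 [ 5 25 16 15 19 16 15 17 21 14 15 11  1  0]
 [13 19 19 16 15 18 16 16 14 18 22  7  1  0]
 [13 20 16 19 13 18 17 18 15 17 16 12  0  0]
 [14 17 19 17 16 19 16 13 22 12 18 10  0  0]
 [13 20 16 17 16 18 18 15 18 16 15 13  0  0]
 [10 19 17 19 13 20 18 15 17 19 15 11  0  0]
 [13 22 14 19 13 20 15 21 14 18 15 12  0  0]
 [ 9 22 17 17 14 20 14 18 18 14 19  9  0  0]
 [14 20 18 17  8  0  0  0  0  0  0  0  0  0]
 [14 20 16 18 10  0  0  0  0  0  0  0  0  0]
 [11 19 17 16 13  0  0  0  0  0  0  0  0  0]
 [13 21 15 21  7  0  0  0  0  0  0  0  0  0]
 [12 22 15 19  9  0  0  0  0  0  0  0  0  0]
 [15 17 20 17 12  0  0  0  0  0  0  0  0  0]
 [12 17 18 21 12  0  0  0  0  0  0  0  0  0]
 [13 25 19 15 10  0  0  0  0  0  0  0  0  0]
 [12 18 19 21  9  0  0  0  0  0  0  0  0  0]
 [11 24 18 20 13  0  0  0  0  0  0  0  0  0]
 [19 13 20 18 13  8  6 11  7  7  8  2  0  0]
 [15 24 18 17 16 21 22 19 24 21 22 10  0  0]
 [12 21 19 17 16 21 17 17 18 21 19 11  0  0]
 [15 20 17 23 15 27 13 20 18 17 21  9  0  0]
 [15 19 22 18 20 22 20 20 20 20 18 10  0  0]
 [17 22 22 15 18 20 16 19 16 18 20 12  0  0]
 [13 23 19 19 18 20 19 20 20 20 21  9  0  0]
 [14 22 19 18 17 23 17 17 15 22 23 11  0  0]
 [12 24 16 19 18 22 18 18 18 20 18  8  0  0]
 [12 25 18 25 14 24 17 24 18 23 22  9  0  0]
 [ 0  4  7  7  3  6  4  5  8  5  8  2  0  0]
 [ 0  0  0  0  0  0  0  0  0  0  0  0  0  0]
 [ 0  0  0  0  0  0  0  0  0  0  0  0  0  0]
 [ 0  0  0  0  0  0  0  0  0  0  0  0  0  0]]
```

arm_command(targets=[[[-0.0006,0.001,0.01,0,0,0],[0,0,0.012,0,0,0],[0,0,0.01,0,0,0],[0,0,0.006,0,0,0],[0,0,0.006,0,0,0],[0,0,0,0,0,0]]])

```text
clock: 23.02
position: [0.5006, -0.014, 0.1555]
ee_rot: [-2.306, -2.133, 0.001]
force: [-0.9, 0.0, -4.3]
width: 0.135
gripper_force: 45.0
```

```bash
python3 -c "
from h import *
st()"
```

```text
t 23.02 p [ 0.5006 -0.014   0.1555] yawx 1.4926 tilt [-0.0007 -0.0002] q [-0.5734  0.3358  0.6398  1.9879 -0.2542  0.8973  0.1217] F [-0.8643  0.0323 -4.2594] Tz [-0.0785  0.1964 -0.0444] w 0.135 44.99913275241852
```

arm_command(targets=[[[0,0,0.006,0,0,0],[0,0,0.006,0,0,0],[0,0,0.004,0,0,0],[0,0,0.003,0,0,0],[0,0,0.0015,0,0,0],[0,0,0,0,0,0]]])

```text
clock: 23.78
position: [0.5008, -0.014, 0.1353]
ee_rot: [-2.306, -2.133, -0.0]
force: [-0.6, 0.1, -4.0]
width: 0.135
gripper_force: 45.0
```

```bash
python3 -c "
from h import *
st()"
```

```text
t 23.77 p [ 0.5008 -0.014   0.1353] yawx 1.4927 tilt [-0.  0.] q [-0.5565  0.3642  0.6245  2.0103 -0.2806  0.8513  0.1458] F [-0.5716  0.1288 -3.973 ] Tz [-0.0939  0.2159  0.0323] w 0.135 44.99907195568085
```

arm_command(targets=[[[0,0,0.001,0,0,0],[0,0,0.001,0,0,0],[0,0,0,0,0,0]]])

```text
clock: 24.15
position: [0.501, -0.014, 0.134]
ee_rot: [-2.307, -2.133, -0.001]
force: [-3.7, 0.6, 6.3]
width: 0.134
gripper_force: 45.0
```

```bash
python3 - <<'E'
from h import *
st()
d=cam('wrist');save(d,"w8.png");P=cloud(d)
c=np.array([.5747,-.0199]);a=-.0778;A=np.array([[np.cos(a),np.sin(a)],[-np.sin(a),np.cos(a)]])
L=(P[...,:2]-c)@A.T
m=(P[...,2]>.165)&(P[...,2]<.186)&(L[...,1]>.09)&(L[...,1]<.101);q=L[m]
h,_=np.histogram(q[:,0],bins=np.arange(-.02,.021,.001));print(h)
for x0,x1 in((-.016,-.005),(.005,.016)):
    k=m&(L[...,0]>x0)&(L[...,0]<x1);print(np.median(P[k][:,2]))
m=(P[...,2]>.165)&(P[...,2]<.186)&(L[...,0]<-.01)&(L[...,0]>-.014)&(L[...,1]>.06)&(L[...,1]<.11);print("y",np.percentile(L[m][:,1],[1,99]))
m=(P[...,2]>.165)&(P[...,2]<.186)&(L[...,0]>.006)&(L[...,0]<.01)&(L[...,1]>.06)&(L[...,1]<.11);print("y fixed",np.percentile(L[m][:,1],[1,99]))
E
```

```text
t 24.15 p [ 0.501 -0.014  0.134] yawx 1.4926 tilt [0.0005 0.0007] q [-0.5548  0.3659  0.6233  2.0117 -0.2832  0.8479  0.1482] F [-3.6658  0.6484  6.3186] Tz [-0.0847  0.8959  0.0462] w 0.134 45.00125348567963
[111 101  97 100  89 100  92  98  96 105 105  97 108  97 101  97  97  83
  22   1  33 368 173  92 110 107  88 113 107 106 107  96 110 108  93 102
  92  23   0   0]
0.1762402708817094
0.1763474777046396
y [0.065  0.1008]
y fixed [0.0664 0.1011]
```

arm_command(targets=[[[0,0,0,0,0,0],[0,0,0,0,0,0],[0,0,0,0,0,0]]], jaw=0.03)

```text
clock: 24.58
position: [0.5011, -0.014, 0.1334]
ee_rot: [2.306, 2.133, 0.001]
force: [-0.3, 0.0, -0.0]
width: 0.324
gripper_force: 0.0
```

arm_command(targets=[[[0,0,-0.005,0,0,0],[0,0,-0.01,0,0,0],[0,0,-0.02,0,0,0],[0,0,-0.03,0,0,0],[0,0,-0.03,0,0,0],[0,0,-0.03,0,0,0],[0,0,-0.03,0,0,0],[0,0,0,0,0,0],[0,0,0,0,0,0]]])

```text
clock: 25.7
position: [0.5005, -0.0139, 0.2882]
ee_rot: [-2.306, -2.133, -0.0]
force: [-0.9, -0.1, 0.4]
width: 0.327
gripper_force: 0.0
```

```bash
python3 - <<'E'
from h import *
st()
d=cam('wrist');save(d,"w9.png");P=cloud(d)
c=np.array([.5747,-.0199]);a=-.0778;A=np.array([[np.cos(a),np.sin(a)],[-np.sin(a),np.cos(a)]])
L=(P[...,:2]-c)@A.T
for s in(1,-1):
    m=(P[...,2]>.165)&(P[...,2]<.186)&(s*L[...,1]>.088)&(s*L[...,1]<.101);q=L[m]
    h,_=np.histogram(q[:,0],bins=np.arange(-.012,.012,.001));print(h)
m=(P[...,2]>.165)&(P[...,2]<.186)&(L[...,0]<-.003)&(np.hypot(L[...,0],L[...,1])>.055);q=P[m]
print(len(q),cv2.minAreaRect(q[:,:2].astype(np.float32)),np.percentile(q[:,2],[5,50,95]))
A_=np.c_[q[:,:2]-c,np.ones(len(q))];print("tilt",np.linalg.lstsq(A_,q[:,2],rcond=None)[0])
r=np.hypot(L[...,0],L[...,1]);m=(r<.034)&(P[...,2]>.158)&(P[...,2]<.172);g=d["pixels"].min(-1)
b=m&(g>np.percentile(g[m],98.5));n,l,s,ce=cv2.connectedComponentsWithStats(b.astype(np.uint8))
for k in range(1,n):
    if s[k,4]>8: w=(P[l==k][:,:2]-c).mean(0);print(s[k,4],ce[k],"ang",np.arctan2(w[1],w[0]),np.hypot(*w))
cv2.imwrite("pics/v10.png",cv2.resize(d["pixels"][...,::-1],(800,500)))
E
```

```text
t 25.7 p [ 0.5005 -0.0139  0.2882] yawx 1.4928 tilt [-0.0001  0.0003] q [-0.655   0.185   0.6948  1.8004 -0.1269  1.2012 -0.0006] F [-0.8974 -0.1438  0.3701] Tz [-0.1333  0.0799  0.0175] w 0.327 0.0
[17 20 19 16 18 19 17 17 19 16  6  0  0 75 28 22 23 22 25 21 22 23 28]
[0 0 0 0 0 0 0 0 0 0 0 0 0 0 0 0 0 0 0 0 0 0 0]
3492 ((0.5304147005081177, 0.011065341532230377), (0.16706015169620514, 0.05460922792553902), 65.52067565917969) [0.1736 0.1764 0.1776]
tilt [-0.009   0.0032  0.1756]
37 [434.1351 193.    ] ang -0.28243661870669773 0.025479549280862834
```

View pics/v10.png

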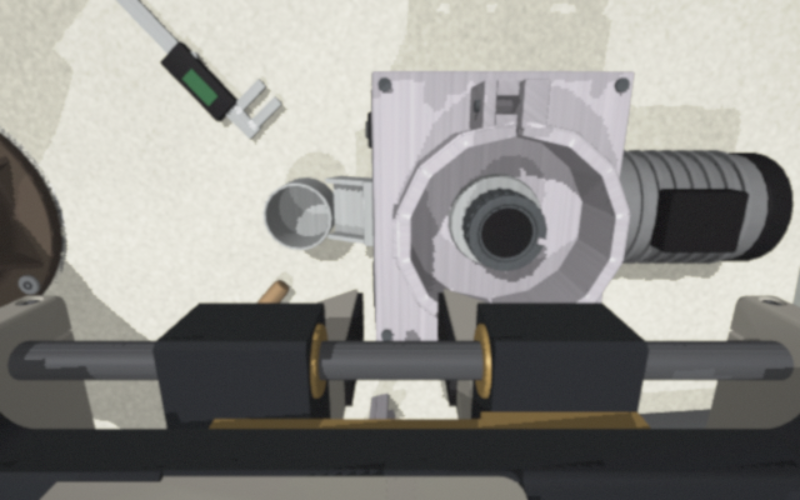

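The housing is closed round the ring: the joint at (505,105) is shut and the half sits flat on the deck. The rib is still at the three-click angle, -0.282 rad. Handing in.

```bash
python3 -c "
from cell import arm
print(arm.sign_off())"
```

```text
the job is handed in; nothing more can be done
None
```

I handed the job in at about 26 s: the ring was closed to the burr touch and backed off three clicks (1.178 rad by both tool angle and rib), and half_a is home, flat on the deck with a joint of about 3 mm measured at the +y ear (the -y ear was out of view); the sign-off gave no verdict.

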